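# Find the heavy side of a pump rotor and hold it down

## Robot

A 6-joint arm with a two-finger parallel gripper is mounted at the origin on the work surface. World frame = base frame: x ahead of the robot, y to its left, z up, the work surface at z = 0. Lengths are in mm, angles in degrees, forces in N, time in s.
With the tool pointing down it reaches from about 350 to 850 mm from the base axis. Payload 8.1 kg.
Tool frame: the origin (TCP) lies between the finger pads; the fingertips stand 22 mm ahead of it and the grasp point (between the pads) lies 3 mm ahead of it; z points along the fingers, y is the direction in which the jaws open and shut (so a half turn about z gives the same grasp; the last joint's range is limited). The gripper opens to 85 mm and grips with 20 to 120 N. Pads are 22 mm wide; open, the fingers measure 114 mm over their backs; the gripper's body (76 mm by 85 mm) begins 54 mm behind the grasp point. The pads swing forward as they close: fully open they stand 13 mm farther back than shut.
Start: joints at [-79.893, 7.471, 85.268, -0, 87.261, -4.893], TCP at [155.312, -579.555, 253.292] pointing down, gripper open.
Joint ranges: [-169.43, 169.43], [-51.17, 129.36], [1.28, 143.12], [-76.62, 256.62], [0, 156.53], [-152.29, 152.29]. Speed limits (degrees/s): [136.94, 136.94, 159.86, 180, 180, 180].

## Interface

Orientations are given as [roll, pitch, yaw] about the fixed x, y, z axes, in that order (R = Rz(yaw) Ry(pitch) Rx(roll)).
In Python, from bench import r gives the robot as it stands.
- The arm moves only by the tool drive_tool, never from a script. Its argument "moves" is a list of rows, each a list of 2 entries, a list of its own where there are three numbers: the shift along the world's x, y, z in mm, then the turn about the world's z in degrees. A call has exactly 8 rows; each row is the pose to reach, as a shift and turn from the pose commanded when the call began; what a row does not reach only later rows make up. A row lasts 1/12 s, in which the tool goes at most 41.7 mm and 7.16 degrees, less where a joint would pass 70% of its speed; a pose out of reach is approached as far as the arm can. A call with a gripper value outside its range is refused whole. "fingers" is the finger opening in mm, from 0 to 85.4, set as the call begins (left out, the last holds). The fingers move at their own pace and stop on an object; "squeeze" is the grip in N (left out, the last holds). Time passes only in rows, so rows that repeat a pose let the fingers close, or fill a call up. It gives the time, the measured TCP pose, the force and the opening at its end, in the units of the state.
- r.sense(): the state, without advancing time (a new reading comes with each control period).
- r.snapshot(name): name is "side" or "top" or "wrist"; returns a dict with "pixels" (420x560x3 uint8, red, green, blue), "camera_matrix" (3x3 intrinsics, pixels), "xyz" and "orientation" of the camera in the world. Camera axes: x right, y down, z forward; pixel columns grow to the right and rows downward; lengths in mm; the calibration is good to about 2 mm. A picture is of the moment at which its call begins. There is no depth.
- r.hand_in(): hands the job in, once; it reports no verdict.
The state is a dict: "time": time; "joint_pos": joint angles; "qd": joint speeds; "joint_efforts": joint torques, N m; "tool_pos": TCP position; "tcp_rot": TCP orientation; "ft_force": force on the tool from outside, world axes, zero at the start; "wrist_torque": the same for the moment, N m; "finger_gap": finger opening in mm.
Only numpy, scipy, OpenCV 4.12 (cv2) and the standard library are available. Lean on these libraries where they do the work, as an engineer would, in place of code of your own. Each camera call takes 0.05 s, during which the arm holds its last target.

## Task

The rebuilt pump rotor on the balancing stand has an unmarked heavy side. Take its red crank handle, turn the rotor slowly right round at least once, either way, feeling where it pulls, then bring the heavy side straight down and keep it there: finish while still holding the handle, with the rotor still. Leave everything else on the bench where it is.

Things in the scene. Friction and masses are not known exactly. Their poses are not given: they have to be found in the camera images.
- rotor (a joint): angle of the rotor on its level axle, rad, unlimited, not wrapped. 0: crank handle straight above the axle. It grows turning right-handed about axle's x: at angle q the handle's middle is -sin(q)*50 mm along the axle point's y and cos(q)*50 mm up from the axle line. It starts between -1.2 and 1.2. Dry bearing friction of 0.27 N m, alike both ways and all round, keeps it wherever it is left
- drum (a point): middle of the rotor, a closed aluminium drum 100 mm across, 50 mm thick, with a blue band. On its face nearer the robot is a crank bar reaching 61 mm to both sides. Crank and handle are balanced; a heavy slug sealed inside at an unknown angle pulls with 0.16 to 0.24 N m when level with the axle: slow turning takes about 5.4 N at the handle, 3 to 5 N more while it is lifted, less while it sinks
- axle (a point): the same point, fixed to the stand, not turning with the rotor: on the axle line, 170 mm above the table. z up, x level along the axle away from the handle (pointing away from the robot, up to 0.5 rad either way), y level across it. A yellow dot on the drum's far face is at the same angle as the handle
- post (a point): top of the bolted stand's white post behind the drum, 164 mm up; post 45 mm along the axle and 70 mm wide, its blue bearing housing reaches 206 mm. The blue base plate is 14 mm thick, 150 mm wide and reaches from 60 mm before to 160 mm behind the drum's middle
- handle: the red round crank handle, a sleeve 22 mm in diameter, 80 mm long, free to spin on its pin, so it can be pinched with the tool kept in one attitude all the way round. Parallel to the axle, 50 mm from it. Origin at its middle, 95 mm from the drum's middle along -x of axle and 60 mm clear of the crank bar; free end towards the robot. Its own y and z axes turn with it
- wrench: a steel spanner 170 mm long lying flat beside the stand; origin under its middle
- screwjar: a small amber jar with a white cap, 52 mm wide, 60 mm tall, beside the stand; origin at the centre of its underside
- solvent_a: a clear solvent bottle with a blue cap, 86 mm wide, 200 mm tall; origin at the centre of its underside
- solvent_b: a clear solvent bottle with a green cap, 86 mm wide, 200 mm tall; origin at the centre of its underside
- beaker: an open glass beaker, 72 mm wide, 90 mm tall; origin at the centre of its underside
- vialrack: a blue vial rack, 100 x 160 mm, 59 mm tall with its vials; origin at the centre of its underside
- flange: a flat steel flange ring, 90 mm across, 14 mm thick; origin at the centre of its underside

How it is judged:
By the outcome, as a careful person would: the job done as asked, in the order asked, and still so for the second after the job is handed in, while the arm keeps its last pose, push and grip.
It also fails if it takes over 54 s, if anything falls off the work surface, if the arm or the gripper's body presses on something with over 40 N, if the wrist force passes 120 N, or if a joint passes its speed limit or range.

## Working session

There is one attempt and no reset: what is moved stays moved. The work goes in short steps, Python scripts to look and compute and a tool call to move; the robot and the scene stay as the last step left them, time stands still between calls to the robot, and variables do not carry over. Pictures are saved under pics/ and viewed, and the job is handed in when it is done.

Besides the shell and the picture viewer there is one more tool, called after "Call:" by a JSON object that holds its "op" and its "data". drive_tool: Moves the arm, as the interface text tells. Its arguments: {"type":"object","properties":{"moves":{"type":"array","items":{"type":"array"}},"fingers":{"type":"number"},"squeeze":{"type":"number"}},"required":["moves"]}

```bash
mkdir -p pics; ls; cat > h.py <<'E'
import numpy as np,cv2,pickle
from scipy.spatial.transform import Rotation as R
from bench import r
def snap(n,f):
    s=r.snapshot(n); cv2.imwrite('pics/'+f+'.png',cv2.cvtColor(s['pixels'],cv2.COLOR_RGB2BGR)); pickle.dump(s,open('pics/'+f+'.pkl','wb')); return s
E
python3 - <<'E'
from h import *
for n in('side','top','wrist'):
    s=snap(n,n+'0'); print(n,s['camera_matrix'],s['xyz'],s['orientation'])
print(r.sense())
E
```

```text
pics
side [[495.8667856    0.         281.26155419]
 [  0.         495.8667856  213.30176561]
 [  0.           0.           1.        ]] [-243.50896359  757.1858827  1055.48048539] [-128.97337761    1.08023939 -134.61369977]
top [[420.69035039   0.         267.95265144]
 [  0.         420.69035039 210.54007007]
 [  0.           0.           1.        ]] [3.68901827e+02 4.58803037e-01 1.42758058e+03] [-169.86925589   -0.99568791  -88.95541446]
wrist [[348.04985346   0.         281.57598243]
 [  0.         348.04985346 203.82858324]
 [  0.           0.           1.        ]] [ 236.99029853 -556.65956387  372.65899708] [ 1.60873443e+02  1.03814511e-01 -7.49380761e+01]
{'time': 0.15, 'joint_pos': array([-7.98942425e+01,  7.50497948e+00,  8.53174976e+01,  1.59041205e-04,
        8.72618194e+01, -4.89161935e+00]), 'qd': array([-0.01351096, -0.13489369, -0.17568061,  0.04022609, -0.02724853,
       -0.03590783]), 'joint_efforts': array([ 8.30576209e-04, -5.70062399e+01, -5.01160169e+01, -1.57709519e-04,
        9.60421079e-03, -3.40056704e-05]), 'tool_pos': array([ 155.22978955, -579.14772222,  252.46290855]), 'tcp_rot': array([-1.79916024e+02, -7.34633029e-03,  1.49973638e+01]), 'ft_force': array([-0.61421976,  0.51600226, -0.0918263 ]), 'wrist_torque': array([ 0.03276495, -0.05549211,  0.0282846 ]), 'finger_gap': 85.18174859274052}
```

View pics/side0.png

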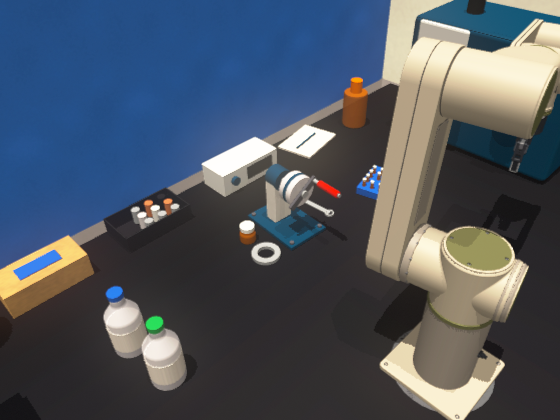

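View pics/top0.png

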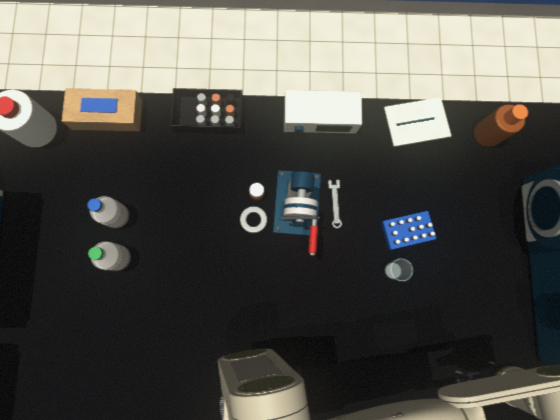

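View pics/wrist0.png

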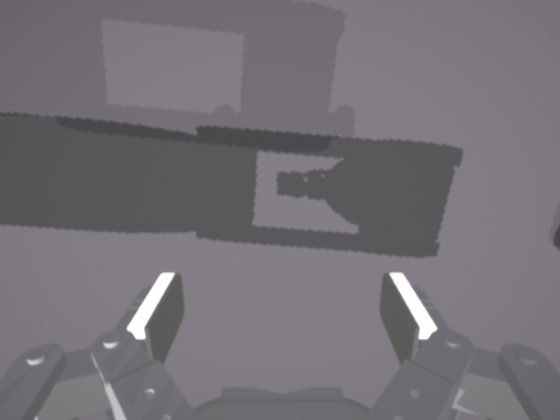

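The side view shows the stand around (290,200), with the red handle from about (315,181) to (338,194). In the top view the drum is near (300,208) and the handle runs from about (314,222) to (312,254). Next I'll measure the handle and the base plate.

```bash
cat >> h.py <<'E'
def ray(s,u,v):
    d=R.from_euler('xyz',s['orientation'],degrees=True).as_matrix()@np.linalg.inv(s['camera_matrix'])@np.array([u,v,1.])
    return np.array(s['xyz']),d/np.linalg.norm(d)
def onz(s,u,v,z):
    o,d=ray(s,u,v); return o+d*(z-o[2])/d[2]
def tri(s1,p1,s2,p2):
    o1,d1=ray(s1,*p1);o2,d2=ray(s2,*p2)
    t=np.linalg.lstsq(np.c_[d1,-d2],o2-o1,rcond=None)[0]
    a,b=o1+t[0]*d1,o2+t[1]*d2; return (a+b)/2,np.linalg.norm(a-b)
def redmask(s,roi):
    p=s['pixels'].astype(int); m=(p[...,0]>110)&(p[...,1]<70)&(p[...,2]<70)
    k=np.zeros_like(m); x0,y0,x1,y1=roi; k[y0:y1,x0:x1]=1; return (m&k).astype(np.uint8)
def ends(m):
    y,x=np.nonzero(m); P=np.c_[x,y].astype(float); c=P.mean(0); w=np.linalg.svd(P-c,full_matrices=False)[2][0]
    t=(P-c)@w; rect=cv2.minAreaRect(P.astype(np.float32)); return c,c+w*t.min(),c+w*t.max(),len(x),rect
E
python3 - <<'E'
from h import *
L=lambda n:pickle.load(open('pics/'+n+'.pkl','rb'))
T,S=L('top0'),L('side0')
mt=redmask(T,(295,210,330,265)); ms=redmask(S,(300,165,350,205))
et,es=ends(mt),ends(ms); print(et);print(es)
E1=sorted(et[1:3],key=lambda p:p[1]);E2=sorted(es[1:3],key=lambda p:p[0])
print('mid',tri(T,et[0],S,es[0]))
for a,b in zip(E1,E2): print(tri(T,a,S,b))
# plate
p=cv2.cvtColor(T['pixels'],cv2.COLOR_RGB2BGR)
cv2.imwrite('pics/topz.png',cv2.resize(p[160:270,235:355],None,fx=6,fy=5.4,interpolation=cv2.INTER_CUBIC))
q=cv2.cvtColor(S['pixels'],cv2.COLOR_RGB2BGR)
cv2.imwrite('pics/sidez.png',cv2.resize(q[150:270,230:350],None,fx=5,fy=5,interpolation=cv2.INTER_CUBIC))
E
```

```text
(array([312.66292135, 239.33146067]), array([313.55342344, 225.83853161]), array([311.81456768, 252.18575495]), 178, ((312.67767333984375, 239.01268005371094), (7.480940341949463, 26.432655334472656), 4.085616588592529))
(array([327.77173913, 188.17934783]), array([317.40312815, 181.74050997]), array([338.75722892, 195.00126329]), 184, ((328.08428955078125, 188.3651580810547), (25.121950149536133, 7.737985134124756), 32.00538635253906))
mid (array([ 505.49336433, -149.57410283,  200.72941775]), np.float64(0.13128355951769133))
(array([ 546.11756686, -151.20800587,  202.80085835]), np.float64(2.2583879645601495))
(array([ 466.22982059, -149.06965597,  196.74074317]), np.float64(4.992024907326792))
```

View pics/topz.png

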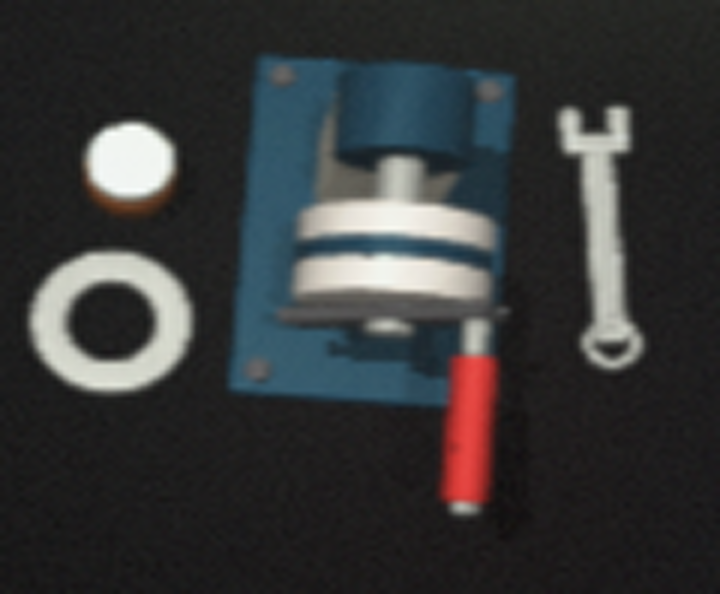

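View pics/sidez.png

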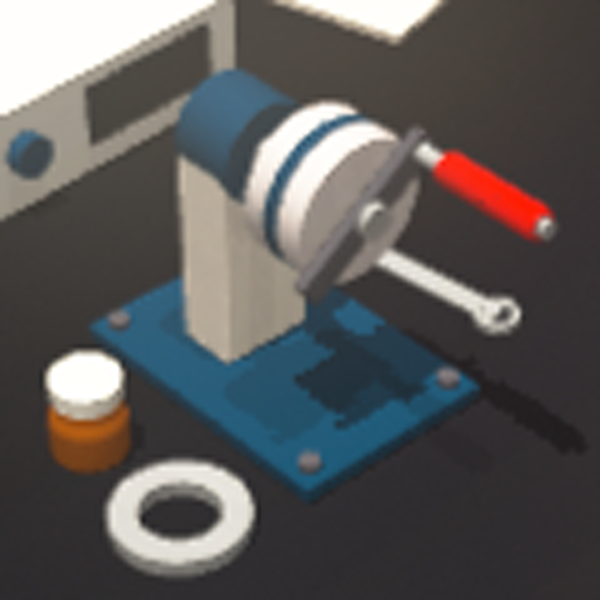

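The crops show the plate corners in the top view at zoomed (258,57), (517,75) and (230,388), with the fourth hidden. The handle is on the right-hand (−y) side and raised. I'll get the axle from the plate and check it against the handle.

```bash
python3 - <<'E'
from h import *
L=lambda n:pickle.load(open('pics/'+n+'.pkl','rb'))
T,S=L('top0'),L('side0')
c=[onz(T,235+x/6-.4,160+y/5.4-.4,14) for x,y in((258,57),(517,75),(230,388))]
d=[onz(S,230+x/5-.4,150+y/5-.4,14) for x,y in((90,327),(307,490),(480,383))]
print(np.round(c,1),np.round(d,1))
BL,BR,FL=c
e=BL-FL; w=BR-BL
print('len',np.linalg.norm(e),'wid',np.linalg.norm(w),'yaw',np.degrees(np.arctan2(e[1],e[0])),np.degrees(np.arctan2(w[0],-w[1])))
for nm,(B,F) in dict(top=(BL,FL),side=(d[0],d[1])).items():
  e=B-F; yaw=np.arctan2(e[1],e[0]); ax=np.array([np.cos(yaw),np.sin(yaw)]); ay=np.array([-ax[1],ax[0]])
  D=F[:2]+60*ax-75*ay; H=np.array([505.5,-149.6]); rel=H-D
  print(nm,np.degrees(yaw),np.linalg.norm(e),'axle',D,'handle rel along',rel@ax,'across',rel@ay,'r',np.hypot(rel@ay,200.7-170))
e=d[1]-d[2];print(np.linalg.norm(e),np.degrees(np.arctan2(-e[0],e[1])))
E
```

```text
[[ 765.2  -50.4   14. ]
 [ 756.7 -200.7   14. ]
 [ 550.4  -37.7   14. ]] [[ 761.1  -48.8   14. ]
 [ 545.9  -36.2   14. ]
 [ 536.8 -186.2   14. ]]
len 215.15009995754139 wid 150.51683148088736 yaw -3.398853479221977 -3.240946377572064
top -3.398853479221977 215.15009995754139 axle [ 605.84779992 -116.09151282] handle rel along -98.18469207964246 across -39.39880586364523 r 49.94753150538278
side -3.348840375467445 215.53588645051457 axle [ 601.45847686 -114.55820351] handle rel along -93.74764954384365 across -40.58737472075134 r 50.89032311474043
150.28136584606253 -3.472809693931992
```

Both views agree: axle at about (603.5,-115.3,170), axle yaw about −3.4°, and a handle radius of 50–51 mm against the given 50. That puts q near +52.5°. I'll approach with the jaws across the handle, 10 mm towards its free end, with the wrist camera on the robot side (tool yaw 176.6).

Call:
{"op": "drive_tool", "data": {"moves": [[[8, 10, 10], 4], [[22, 28, 20], 11], [[38, 48, 30], 18], [[55, 70, 40], 25], [[72, 92, 40], 32], [[90, 114, 40], 39], [[108, 136, 40], 46], [[126, 158, 40], 53]], "fingers": 70, "squeeze": 60}}

```text
time: 0.82
tool_pos: [281.9, -420.3, 293.1]
tcp_rot: [-180.0, -0.0, 68.3]
ft_force: [-0.4, -0.3, 0.4]
finger_gap: 70.3
```

Call:
{"op": "drive_tool", "data": {"moves": [[[18, 22, 0], 7], [[36, 44, 0], 14], [[54, 66, 0], 21], [[72, 88, 0], 28], [[90, 110, 0], 35], [[108, 132, 0], 42], [[124, 154, 0], 49], [[140, 175, 0], 56]]}}

```text
time: 1.48
tool_pos: [421.9, -245.1, 293.1]
tcp_rot: [-180.0, -0.0, 124.4]
ft_force: [0.2, 0.4, 0.8]
finger_gap: 70.2
```

Call:
{"op": "drive_tool", "data": {"moves": [[[16, 21, 0], 7], [[32, 42, 0], 14], [[46, 61, 0], 21], [[58, 77, 0], 28], [[67, 88, 0], 35], [[73, 95, 0], 42], [[75, 97.75, 0], 49], [[75.2, 97.75, 0], 52.6]]}}

```text
time: 2.15
tool_pos: [496.8, -147.8, 292.8]
tcp_rot: [180.0, -0.0, 177.1]
ft_force: [-0.5, 0.5, -0.1]
finger_gap: 70.1
```

```bash
python3 - <<'E'
from h import *
w=snap('wrist','w1')
print(w['xyz'],w['orientation'],r.sense()['tool_pos'],r.sense()['tcp_rot'])
E
```

```text
[ 412.13599275 -142.80827478  413.20835937] [ 1.60852696e+02 -4.39978419e-02  8.71456416e+01] [ 496.62320014 -148.12326154  292.85316506] [ 1.79980008e+02 -4.61818095e-02  1.77156451e+02]
```

View pics/w1.png

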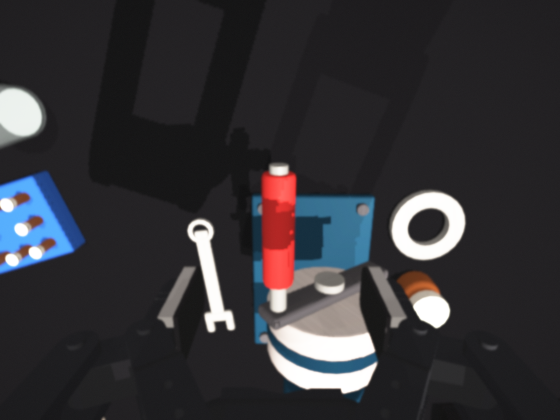

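The wrist view shows the handle at columns 263–297, rows 172–288, centred between the fingers (180 and 383). I'll check it against the tool position, then descend.

```bash
python3 - <<'E'
from h import *
w=pickle.load(open('pics/w1.pkl','rb'))
m=redmask(w,(240,150,320,310)); e=ends(m); print(e)
for p in e[:3]: print(onz(w,*p,201))
print(onz(w,279.5,173,205),onz(w,278,288,205))
E
```

```text
(array([276.81002527, 226.126369  ]), array([275.65580418, 171.28082779]), array([278.06604696, 285.80920559]), 2374, ((279.0, 228.5), (115.0, 34.0), 90.0))
[ 501.13631592 -150.23245964  201.        ]
[ 464.03685609 -148.93819508  201.        ]
[ 546.53139    -151.81612787  201.        ]
[ 464.25782442 -146.52390893  205.        ] [ 545.73930659 -151.78464544  205.        ]
```

Call:
{"op": "drive_tool", "data": {"moves": [[[0, 0, -8], -0.3], [[0, -0.5, -24], -0.3], [[0, -0.5, -42], -0.3], [[0, -0.5, -60], -0.3], [[0, -0.5, -75], -0.3], [[0, -0.5, -85], -0.3], [[0, -0.5, -90], -0.3], [[0, -0.5, -90], -0.3]]}}

```text
time: 2.87
tool_pos: [495.7, -149.1, 201.8]
tcp_rot: [180.0, -0.1, 176.2]
ft_force: [-0.6, 0.3, 0.0]
finger_gap: 70.1
```

Call:
{"op": "drive_tool", "data": {"moves": [[[0, 0, 0], 0], [[0, 0, 0], 0], [[0, 0, 0], 0], [[0, 0, 0], 0], [[0, 0, 0], 0], [[0, 0, 0], 0], [[0, 0, 0], 0], [[0, 0, 0], 0]], "fingers": 15, "squeeze": 60}}

```text
time: 3.53
tool_pos: [497.0, -149.9, 204.3]
tcp_rot: [-179.9, 0.1, 176.3]
ft_force: [-1.0, -3.0, 5.6]
finger_gap: 20.1
```

```bash
python3 - <<'E'
from h import *
w=snap('wrist','w2');s=r.sense()
for k in('time','tool_pos','tcp_rot','ft_force','wrist_torque','finger_gap'):print(k,s[k])
E
```

```text
time 3.5833
tool_pos [ 497.01634145 -149.93572669  204.35329642]
tcp_rot [-1.79928603e+02  9.82387880e-02  1.76283734e+02]
ft_force [-1.04218785 -3.74592163  5.75433993]
wrist_torque [-0.52344547  0.08324873  0.10733327]
finger_gap 20.133643384933485
```

View pics/w2.png

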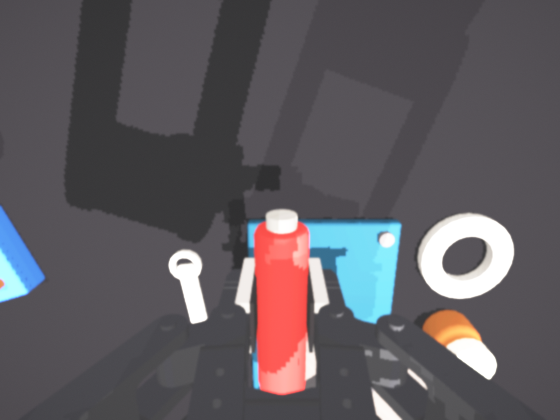

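The grip is good: the red handle sits squarely between the pads. I'll make a helper that prints circle rows and logs readings.

```bash
cat > c.py <<'E'
import sys,json
from h import *
psi=np.radians(-3.4); ax=np.array([np.cos(psi),np.sin(psi),0]); ay=np.array([-ax[1],ax[0],0]); Z=np.array([0,0,1.])
def pt(C,q,rad=50): q=np.radians(q); return np.array(C)+rad*(-np.sin(q)*ay+np.cos(q)*Z)
def rows(cmd,C,q0,q1,n=8):
    o=[]
    for i in range(1,n+1):
        o.append([[float(x) for x in np.round(pt(C,q0+(q1-q0)*i/n)-cmd,1)],0])
    return json.dumps(o)
E
python3 - <<'E'
from c import *
C=[498.6,-109.6,173.5]; cmd=np.array([496.5,-149.3,203.3])
q=52.5
for k in range(4):
    s=rows(cmd,C,q,q+15); print(s); cmd=cmd+np.array(json.loads(s)[-1][0]); q+=15
E
```

```text
[[[-0.3, -0.9, -0.7], 0], [[-0.4, -1.8, -2.0], 0], [[-0.4, -2.7, -3.4], 0], [[-0.5, -3.5, -4.8], 0], [[-0.5, -4.3, -6.2], 0], [[-0.6, -5.1, -7.7], 0], [[-0.6, -5.8, -9.2], 0], [[-0.6, -6.4, -10.7], 0]]
[[[-0.1, -0.6, -1.5], 0], [[-0.1, -1.2, -3.0], 0], [[-0.1, -1.7, -4.6], 0], [[-0.2, -2.1, -6.2], 0], [[-0.2, -2.5, -7.7], 0], [[-0.2, -2.9, -9.3], 0], [[-0.2, -3.1, -11.0], 0], [[-0.2, -3.4, -12.6], 0]]
[[[-0.1, -0.2, -1.6], 0], [[-0.1, -0.3, -3.2], 0], [[-0.1, -0.4, -4.9], 0], [[-0.1, -0.4, -6.5], 0], [[-0.1, -0.4, -8.1], 0], [[-0.1, -0.3, -9.8], 0], [[-0.1, -0.2, -11.4], 0], [[-0.0, 0.0, -13.0], 0]]
[[[-0.0, 0.3, -1.6], 0], [[-0.0, 0.5, -3.3], 0], [[0.0, 0.9, -4.9], 0], [[0.0, 1.3, -6.4], 0], [[0.1, 1.7, -8.0], 0], [[0.1, 2.2, -9.6], 0], [[0.1, 2.8, -11.1], 0], [[0.2, 3.4, -12.6], 0]]
```

Call:
{"op": "drive_tool", "data": {"moves": [[[-0.3, -0.9, -0.7], 0], [[-0.4, -1.8, -2.0], 0], [[-0.4, -2.7, -3.4], 0], [[-0.5, -3.5, -4.8], 0], [[-0.5, -4.3, -6.2], 0], [[-0.6, -5.1, -7.7], 0], [[-0.6, -5.8, -9.2], 0], [[-0.6, -6.4, -10.7], 0]]}}

```text
time: 4.25
tool_pos: [496.6, -156.0, 192.9]
tcp_rot: [-180.0, 0.1, 176.3]
ft_force: [3.5, -2.6, 5.0]
finger_gap: 20.4
```

Call:
{"op": "drive_tool", "data": {"moves": [[[-0.1, -0.6, -1.5], 0], [[-0.1, -1.2, -3.0], 0], [[-0.1, -1.7, -4.6], 0], [[-0.2, -2.1, -6.2], 0], [[-0.2, -2.5, -7.7], 0], [[-0.2, -2.9, -9.3], 0], [[-0.2, -3.1, -11.0], 0], [[-0.2, -3.4, -12.6], 0]]}}

```text
time: 4.92
tool_pos: [496.4, -159.0, 180.1]
tcp_rot: [180.0, 0.1, 176.3]
ft_force: [4.5, -0.9, 4.2]
finger_gap: 20.3
```

Call:
{"op": "drive_tool", "data": {"moves": [[[-0.1, -0.2, -1.6], 0], [[-0.1, -0.3, -3.2], 0], [[-0.1, -0.4, -4.9], 0], [[-0.1, -0.4, -6.5], 0], [[-0.1, -0.4, -8.1], 0], [[-0.1, -0.3, -9.8], 0], [[-0.1, -0.2, -11.4], 0], [[0, 0, -13.0], 0]]}}

```text
time: 5.58
tool_pos: [496.4, -158.6, 167.2]
tcp_rot: [179.9, 0.1, 176.3]
ft_force: [4.2, 1.6, 6.8]
finger_gap: 20.1
```

Call:
{"op": "drive_tool", "data": {"moves": [[[0, 0.3, -1.6], 0], [[0, 0.5, -3.3], 0], [[0, 0.9, -4.9], 0], [[0, 1.3, -6.4], 0], [[0.1, 1.7, -8.0], 0], [[0.1, 2.2, -9.6], 0], [[0.1, 2.8, -11.1], 0], [[0.2, 3.4, -12.6], 0]]}}

```text
time: 6.25
tool_pos: [496.7, -154.9, 154.9]
tcp_rot: [179.9, 0.1, 176.3]
ft_force: [3.7, 3.2, 8.6]
finger_gap: 20.2
```

```bash
python3 - <<'E'
from c import *
C=[498.6,-109.6,173.5]; cmd=np.array([495.8,-155.7,154.4])
q=112.5
for k in range(5):
    s=rows(cmd,C,q,q+15); print(s); cmd=cmd+np.array(json.loads(s)[-1][0]); q+=15
print(cmd,q)
s=r.sense();print(s['tool_pos'],s['ft_force'],s['wrist_torque'])
E
```

```text
[[[0.1, 0.6, -1.5], 0], [[0.1, 1.3, -3.0], 0], [[0.2, 2.1, -4.5], 0], [[0.2, 2.9, -5.9], 0], [[0.3, 3.7, -7.3], 0], [[0.3, 4.6, -8.7], 0], [[0.4, 5.5, -10.0], 0], [[0.4, 6.5, -11.3], 0]]
[[[0.1, 1.0, -1.3], 0], [[0.2, 2.1, -2.6], 0], [[0.2, 3.2, -3.8], 0], [[0.3, 4.3, -5.0], 0], [[0.4, 5.5, -6.1], 0], [[0.4, 6.7, -7.2], 0], [[0.5, 7.9, -8.3], 0], [[0.6, 9.2, -9.3], 0]]
[[[0.1, 1.3, -0.9], 0], [[0.2, 2.7, -1.9], 0], [[0.2, 4.0, -2.8], 0], [[0.3, 5.4, -3.6], 0], [[0.4, 6.9, -4.4], 0], [[0.5, 8.3, -5.1], 0], [[0.6, 9.8, -5.8], 0], [[0.7, 11.3, -6.5], 0]]
[[[0.1, 1.5, -0.6], 0], [[0.1, 3.1, -1.1], 0], [[0.2, 4.6, -1.6], 0], [[0.3, 6.2, -2.1], 0], [[0.4, 7.8, -2.5], 0], [[0.5, 9.4, -2.8], 0], [[0.6, 11.0, -3.1], 0], [[0.7, 12.6, -3.4], 0]]
[[[0.1, 1.6, -0.2], 0], [[0.2, 3.2, -0.3], 0], [[0.3, 4.9, -0.4], 0], [[0.4, 6.5, -0.4], 0], [[0.5, 8.1, -0.4], 0], [[0.6, 9.8, -0.3], 0], [[0.7, 11.4, -0.2], 0], [[0.8, 13.0, 0.0], 0]]
[ 499.  -103.1  123.9] 187.5
[ 496.66737529 -154.90524769  154.94941482] [3.74888674 3.20522244 8.57797202] [ 0.44375848 -0.4543427   0.08631061]
```

Call:
{"op": "drive_tool", "data": {"moves": [[[0.1, 0.6, -1.5], 0], [[0.1, 1.3, -3.0], 0], [[0.2, 2.1, -4.5], 0], [[0.2, 2.9, -5.9], 0], [[0.3, 3.7, -7.3], 0], [[0.3, 4.6, -8.7], 0], [[0.4, 5.5, -10.0], 0], [[0.4, 6.5, -11.3], 0]]}}

```text
time: 6.92
tool_pos: [497.1, -148.4, 144.1]
tcp_rot: [179.9, 0.1, 176.3]
ft_force: [1.9, 3.5, 12.5]
finger_gap: 20.0
```

Call:
{"op": "drive_tool", "data": {"moves": [[[0.1, 1.0, -1.3], 0], [[0.2, 2.1, -2.6], 0], [[0.2, 3.2, -3.8], 0], [[0.3, 4.3, -5.0], 0], [[0.4, 5.5, -6.1], 0], [[0.4, 6.7, -7.2], 0], [[0.5, 7.9, -8.3], 0], [[0.6, 9.2, -9.3], 0]]}}

```text
time: 7.58
tool_pos: [497.7, -139.6, 135.4]
tcp_rot: [180.0, 0.1, 176.3]
ft_force: [-2.1, 1.7, 17.3]
finger_gap: 20.2
```

```bash
cat > data.txt <<'E'
4.25 496.6 -156.0 192.9 3.5 -2.6 5.0
4.92 496.4 -159.0 180.1 4.5 -0.9 4.2
5.58 496.4 -158.6 167.2 4.2 1.6 6.8
6.25 496.7 -154.9 154.9 3.7 3.2 8.6
E
python3 - <<'E'
from c import *
s=r.sense();print(s['tool_pos'],s['ft_force'],s['time'])
E
```

```text
[ 497.71605634 -139.55045686  135.40920391] [-2.13580907  1.72869688 17.3494904 ] 7.5833
```

```bash
cat >> data.txt <<'E'
6.92 497.1 -148.4 144.1 1.9 3.5 12.5
7.58 497.7 -139.6 135.4 -2.1 1.7 17.3
E
cat >> c.py <<'E'
from scipy.optimize import least_squares
def fitc(D,rad=50,free=False):
    P=D[:,1:4]; C0=np.array([498.6,-109.6,173.5])
    u=(P-C0)@ay; v=P[:,2]-C0[2]
    f=lambda p:np.hypot(u-p[0],v-p[1])-(p[2] if free else rad)
    g=least_squares(f,[0,0,rad]); C=C0+g.x[0]*ay+g.x[1]*Z
    q=np.degrees(np.arctan2(-(u-g.x[0]),v-g.x[1]))
    return C,q,g.x,f(g.x)
E
python3 - <<'E'
from c import *
D=np.loadtxt('data.txt')
for fr in (0,1):
    C,q,x,res=fitc(D,free=fr); print(C.round(2),q.round(1),x.round(2),res.round(2))
C,q,x,res=fitc(D)
th=np.radians(q); t=-np.cos(th)[:,None]*ay-np.sin(th)[:,None]*Z; n=-np.sin(th)[:,None]*ay+np.cos(th)[:,None]*Z
F=D[:,4:7]; print('tan',(F*t).sum(1).round(1),'rad',(F*n).sum(1).round(1))
Cn=C; cmd=np.array([496.8,-140.0,133.8]); qq=142.5
for k in range(4):
    s=rows(cmd,Cn,qq,qq+15); print(s); cmd=cmd+np.array(json.loads(s)[-1][0]); qq+=15
print(cmd,qq)
E
```

```text
[ 498.62 -109.28  175.19] [ 69.3  84.4  99.2 114.  128.5 142.7] [ 0.33  1.69 50.  ] [ 0.    0.01  0.01 -0.04 -0.01  0.03]
[ 498.63 -109.14  175.23] [ 69.4  84.4  99.2 113.9 128.4 142.6] [ 0.46  1.73 50.13] [-0.01  0.01  0.02 -0.03 -0.01  0.01]
tan [-3.8 -4.1 -6.4 -6.5 -7.5 -9.2] rad [  4.    1.   -2.9  -6.6 -10.6 -14.7]
[[[0.1, 1.7, 0.7], 0], [[0.2, 3.0, -0.2], 0], [[0.3, 4.4, -1.1], 0], [[0.3, 5.8, -1.9], 0], [[0.4, 7.2, -2.7], 0], [[0.5, 8.6, -3.5], 0], [[0.6, 10.1, -4.2], 0], [[0.7, 11.6, -4.8], 0]]
[[[0.1, 1.5, -0.6], 0], [[0.2, 3.1, -1.2], 0], [[0.3, 4.6, -1.7], 0], [[0.4, 6.2, -2.1], 0], [[0.4, 7.8, -2.5], 0], [[0.5, 9.4, -2.9], 0], [[0.6, 11.0, -3.1], 0], [[0.7, 12.6, -3.4], 0]]
[[[0.1, 1.6, -0.2], 0], [[0.2, 3.3, -0.3], 0], [[0.3, 4.9, -0.4], 0], [[0.4, 6.5, -0.4], 0], [[0.5, 8.2, -0.4], 0], [[0.6, 9.8, -0.3], 0], [[0.7, 11.4, -0.2], 0], [[0.8, 13.0, 0.0], 0]]
[[[0.1, 1.7, 0.3], 0], [[0.2, 3.3, 0.5], 0], [[0.3, 4.9, 0.9], 0], [[0.4, 6.4, 1.3], 0], [[0.5, 8.0, 1.7], 0], [[0.6, 9.6, 2.2], 0], [[0.7, 11.1, 2.8], 0], [[0.8, 12.6, 3.4], 0]]
[499.8 -90.2 129. ] 202.5
```

The measured tool path fits a 50 mm circle to within 0.04 mm, which puts the centre about 1.7 mm higher than I assumed. I'll carry on with that centre.

Call:
{"op": "drive_tool", "data": {"moves": [[[0.1, 1.7, 0.7], 0], [[0.2, 3.0, -0.2], 0], [[0.3, 4.4, -1.1], 0], [[0.3, 5.8, -1.9], 0], [[0.4, 7.2, -2.7], 0], [[0.5, 8.6, -3.5], 0], [[0.6, 10.1, -4.2], 0], [[0.7, 11.6, -4.8], 0]]}}

```text
time: 8.25
tool_pos: [498.3, -129.5, 129.8]
tcp_rot: [-179.9, 0.1, 176.3]
ft_force: [3.0, -6.6, 6.2]
finger_gap: 20.2
```

Call:
{"op": "drive_tool", "data": {"moves": [[[0.1, 1.5, -0.6], 0], [[0.2, 3.1, -1.2], 0], [[0.3, 4.6, -1.7], 0], [[0.4, 6.2, -2.1], 0], [[0.4, 7.8, -2.5], 0], [[0.5, 9.4, -2.9], 0], [[0.6, 11.0, -3.1], 0], [[0.7, 12.6, -3.4], 0]]}}

```text
time: 8.92
tool_pos: [499.0, -117.3, 126.1]
tcp_rot: [-179.9, 0.1, 176.3]
ft_force: [3.6, -8.3, 4.1]
finger_gap: 19.9
```

Call:
{"op": "drive_tool", "data": {"moves": [[[0.1, 1.6, -0.2], 0], [[0.2, 3.3, -0.3], 0], [[0.3, 4.9, -0.4], 0], [[0.4, 6.5, -0.4], 0], [[0.5, 8.2, -0.4], 0], [[0.6, 9.8, -0.3], 0], [[0.7, 11.4, -0.2], 0], [[0.8, 13.0, 0], 0]]}}

```text
time: 9.58
tool_pos: [499.8, -104.4, 125.7]
tcp_rot: [-179.8, 0.1, 176.3]
ft_force: [6.4, -9.5, -0.5]
finger_gap: 20.2
```

Call:
{"op": "drive_tool", "data": {"moves": [[[0.1, 1.7, 0.3], 0], [[0.2, 3.3, 0.5], 0], [[0.3, 4.9, 0.9], 0], [[0.4, 6.4, 1.3], 0], [[0.5, 8.0, 1.7], 0], [[0.6, 9.6, 2.2], 0], [[0.7, 11.1, 2.8], 0], [[0.8, 12.6, 3.4], 0]]}}

```text
time: 10.25
tool_pos: [500.6, -91.6, 128.7]
tcp_rot: [-179.9, 0.1, 176.3]
ft_force: [8.7, -10.3, -3.2]
finger_gap: 20.4
```

```bash
python3 - <<'E'
from c import *
Cn=np.array([498.62,-109.28,175.19]); cmd=np.array([499.8,-90.2,129.0]); qq=202.5
for k in range(6):
    s=rows(cmd,Cn,qq,qq+15); print(s); cmd=cmd+np.array(json.loads(s)[-1][0]); qq+=15
print(cmd,qq)
E
```

```text
[[[0.0, 1.5, 0.6], 0], [[0.1, 3.0, 1.3], 0], [[0.2, 4.4, 2.1], 0], [[0.3, 5.9, 2.9], 0], [[0.4, 7.3, 3.7], 0], [[0.5, 8.6, 4.6], 0], [[0.5, 10.0, 5.5], 0], [[0.6, 11.3, 6.5], 0]]
[[[0.1, 1.3, 1.0], 0], [[0.2, 2.5, 2.1], 0], [[0.2, 3.7, 3.2], 0], [[0.3, 4.9, 4.3], 0], [[0.4, 6.0, 5.5], 0], [[0.4, 7.1, 6.7], 0], [[0.5, 8.2, 8.0], 0], [[0.6, 9.2, 9.3], 0]]
[[[0.0, 1.0, 1.3], 0], [[0.1, 1.9, 2.6], 0], [[0.1, 2.8, 4.0], 0], [[0.2, 3.6, 5.4], 0], [[0.2, 4.4, 6.8], 0], [[0.3, 5.2, 8.3], 0], [[0.3, 5.9, 9.8], 0], [[0.4, 6.5, 11.3], 0]]
[[[-0.0, 0.6, 1.5], 0], [[0.0, 1.2, 3.0], 0], [[0.1, 1.7, 4.6], 0], [[0.1, 2.1, 6.1], 0], [[0.1, 2.5, 7.7], 0], [[0.1, 2.9, 9.3], 0], [[0.1, 3.2, 10.9], 0], [[0.2, 3.4, 12.6], 0]]
[[[-0.0, 0.2, 1.6], 0], [[-0.0, 0.3, 3.2], 0], [[-0.0, 0.4, 4.9], 0], [[-0.0, 0.4, 6.5], 0], [[-0.0, 0.4, 8.1], 0], [[-0.0, 0.3, 9.8], 0], [[-0.0, 0.2, 11.4], 0], [[-0.0, 0.0, 13.0], 0]]
[[[-0.1, -0.2, 1.6], 0], [[-0.1, -0.5, 3.2], 0], [[-0.1, -0.9, 4.8], 0], [[-0.1, -1.3, 6.4], 0], [[-0.1, -1.7, 8.0], 0], [[-0.2, -2.2, 9.6], 0], [[-0.2, -2.8, 11.1], 0], [[-0.2, -3.4, 12.6], 0]]
[501.4 -63.2 194.3] 292.5
```

Call:
{"op": "drive_tool", "data": {"moves": [[[0.2, 1.5, 0.6], 0], [[0.4, 3.0, 1.3], 0], [[0.5, 4.4, 2.1], 0], [[0.6, 5.9, 2.9], 0], [[0.7, 7.3, 3.7], 0], [[0.8, 8.6, 4.6], 0], [[0.9, 10.0, 5.5], 0], [[1.0, 11.3, 6.5], 0]]}}

```text
time: 10.92
tool_pos: [501.3, -80.1, 134.9]
tcp_rot: [-179.9, 0.1, 176.3]
ft_force: [7.5, -8.7, -4.0]
finger_gap: 20.1
```

Call:
{"op": "drive_tool", "data": {"moves": [[[0.1, 1.3, 1.0], 0], [[0.2, 2.5, 2.1], 0], [[0.3, 3.7, 3.2], 0], [[0.4, 4.9, 4.3], 0], [[0.5, 6.0, 5.5], 0], [[0.6, 7.1, 6.7], 0], [[0.7, 8.2, 8.0], 0], [[0.7, 9.2, 9.3], 0]]}}

```text
time: 11.58
tool_pos: [501.9, -70.6, 143.9]
tcp_rot: [-179.9, 0.0, 176.3]
ft_force: [9.3, -6.7, -5.7]
finger_gap: 20.1
```

Call:
{"op": "drive_tool", "data": {"moves": [[[0, 1.0, 1.3], 0], [[0.1, 1.9, 2.6], 0], [[0.1, 2.8, 4.0], 0], [[0.2, 3.6, 5.4], 0], [[0.2, 4.4, 6.8], 0], [[0.3, 5.2, 8.3], 0], [[0.4, 5.9, 9.8], 0], [[0.5, 6.5, 11.3], 0]]}}

```text
time: 12.25
tool_pos: [502.3, -63.7, 155.0]
tcp_rot: [-180.0, 0.0, 176.3]
ft_force: [8.9, -5.4, -5.3]
finger_gap: 20.2
```

Call:
{"op": "drive_tool", "data": {"moves": [[[0, 0.6, 1.5], 0], [[0, 1.2, 3.0], 0], [[0.1, 1.7, 4.6], 0], [[0.1, 2.1, 6.1], 0], [[0.1, 2.5, 7.7], 0], [[0.1, 2.9, 9.3], 0], [[0.1, 3.2, 10.9], 0], [[0.2, 3.4, 12.6], 0]]}}

```text
time: 12.92
tool_pos: [502.5, -60.0, 167.5]
tcp_rot: [-180.0, 0.0, 176.3]
ft_force: [10.1, -2.3, -5.8]
finger_gap: 20.4
```

Call:
{"op": "drive_tool", "data": {"moves": [[[0, 0.2, 1.6], 0], [[0, 0.3, 3.2], 0], [[0, 0.4, 4.9], 0], [[0, 0.4, 6.5], 0], [[0, 0.4, 8.1], 0], [[0, 0.3, 9.8], 0], [[0, 0.2, 11.4], 0], [[0, 0, 13.0], 0]]}}

```text
time: 13.58
tool_pos: [502.5, -59.6, 180.5]
tcp_rot: [180.0, 0.0, 176.3]
ft_force: [9.4, -1.6, -5.7]
finger_gap: 20.4
```

Call:
{"op": "drive_tool", "data": {"moves": [[[0, -0.2, 1.6], 0], [[0, -0.5, 3.2], 0], [[0, -0.9, 4.8], 0], [[0, -1.3, 6.4], 0], [[-0.1, -1.7, 8.0], 0], [[-0.1, -2.2, 9.6], 0], [[-0.1, -2.8, 11.1], 0], [[-0.2, -3.4, 12.6], 0]]}}

```text
time: 14.25
tool_pos: [502.4, -62.6, 193.1]
tcp_rot: [179.9, 0.0, 176.3]
ft_force: [9.0, 0.2, -4.5]
finger_gap: 20.2
```

```bash
cat >> data.txt <<'E'
8.25 498.3 -129.5 129.8 3.0 -6.6 6.2
8.92 499.0 -117.3 126.1 3.6 -8.3 4.1
9.58 499.8 -104.4 125.7 6.4 -9.5 -0.5
10.25 500.6 -91.6 128.7 8.7 -10.3 -3.2
10.92 501.3 -80.1 134.9 7.5 -8.7 -4.0
11.58 501.9 -70.6 143.9 9.3 -6.7 -5.7
12.25 502.3 -63.7 155.0 8.9 -5.4 -5.3
12.92 502.5 -60.0 167.5 10.1 -2.3 -5.8
13.58 502.5 -59.6 180.5 9.4 -1.6 -5.7
14.25 502.4 -62.6 193.1 9.0 0.2 -4.5
E
cat >> c.py <<'E'
def ana(D,C=None):
    if C is None: C,q,x,res=fitc(D)
    u=(D[:,1:4]-C)@ay; v=D[:,3]-C[2]; th=np.arctan2(-u,v); q=np.degrees(th)
    t=-np.cos(th)[:,None]*ay-np.sin(th)[:,None]*Z; n=-np.sin(th)[:,None]*ay+np.cos(th)[:,None]*Z
    F=D[:,4:7]; return C,q,np.hypot(u,v),(F*t).sum(1),(F*n).sum(1)
E
python3 - <<'E'
from c import *
D=np.loadtxt('data.txt')
C,q,rr,ft,fr=ana(D); print(C.round(2),fitc(D,free=1)[0].round(2),fitc(D,free=1)[2]);print(q.round(1),rr.round(2));print(ft.round(1));print(fr.round(1))
A=np.c_[np.ones(len(q)),np.sin(np.radians(q)),np.cos(np.radians(q))]
s=np.linalg.lstsq(A,ft,rcond=None)[0];print(s,(A@s-ft).round(1))
Cn=np.array([499.0,C[1],C[2]]); cmd=np.array([502.0,-63.2,194.3]); qq=292.5
for k in range(9):
    s=rows(cmd,Cn,qq,qq+15); print(s); cmd=cmd+np.array(json.loads(s)[-1][0]); qq+=15
print(cmd,qq)
E
```

```text
[ 498.62 -109.27  175.4 ] [ 498.62 -109.27  175.43] [ 0.32618811  1.93179142 50.02944339]
[  69.5   84.6   99.4  114.2  128.6  142.8  156.1  170.8 -174.3 -159.2
 -144.1 -129.1 -114.   -99.1  -84.2  -69.3] [49.93 49.99 50.05 50.05 50.12 50.2  49.88 49.94 49.94 49.96 49.98 49.98
 50.06 50.05 50.08 50.05]
[ -3.8  -4.1  -6.4  -6.4  -7.5  -9.2  -8.4  -8.6  -9.1 -10.3  -9.   -8.3
  -6.8  -6.   -5.6  -4.5]
[  4.    1.   -2.9  -6.6 -10.6 -14.7  -3.1  -2.8  -0.4  -0.5  -1.6  -1.2
  -2.3  -0.8  -1.6  -0.9]
[-5.41021317  0.33748589  3.97388307] [ 0.1 -0.6  0.7 -0.3 -0.1  0.8 -0.5 -0.7 -0.3  1.   0.2  0.1 -0.5 -0.4
  0.2  0.1]
[[[-0.3, -0.6, 1.7], 0], [[-0.3, -1.3, 3.2], 0], [[-0.4, -2.1, 4.7], 0], [[-0.4, -2.8, 6.1], 0], [[-0.5, -3.7, 7.5], 0], [[-0.5, -4.6, 8.9], 0], [[-0.6, -5.5, 10.2], 0], [[-0.6, -6.5, 11.5], 0]]
[[[-0.1, -1.0, 1.3], 0], [[-0.2, -2.0, 2.6], 0], [[-0.2, -3.1, 3.8], 0], [[-0.3, -4.3, 5.0], 0], [[-0.4, -5.5, 6.1], 0], [[-0.4, -6.7, 7.2], 0], [[-0.5, -7.9, 8.3], 0], [[-0.6, -9.2, 9.3], 0]]
[[[-0.1, -1.3, 0.9], 0], [[-0.2, -2.6, 1.9], 0], [[-0.2, -4.0, 2.8], 0], [[-0.3, -5.4, 3.
[... 632 characters left out ...]
.5, -2.3], 0], [[-0.6, -11.1, -2.8], 0], [[-0.7, -12.6, -3.4], 0]]
[[[-0.1, -1.5, -0.7], 0], [[-0.2, -2.9, -1.4], 0], [[-0.3, -4.4, -2.1], 0], [[-0.4, -5.8, -2.9], 0], [[-0.5, -7.2, -3.7], 0], [[-0.5, -8.6, -4.6], 0], [[-0.6, -9.9, -5.6], 0], [[-0.7, -11.3, -6.5], 0]]
[[[-0.1, -1.2, -1.0], 0], [[-0.2, -2.5, -2.1], 0], [[-0.2, -3.7, -3.2], 0], [[-0.3, -4.9, -4.3], 0], [[-0.4, -6.0, -5.5], 0], [[-0.4, -7.1, -6.7], 0], [[-0.5, -8.2, -8.0], 0], [[-0.6, -9.2, -9.3], 0]]
[[[-0.0, -0.9, -1.3], 0], [[-0.1, -1.9, -2.6], 0], [[-0.1, -2.8, -4.0], 0], [[-0.2, -3.6, -5.4], 0], [[-0.2, -4.4, -6.8], 0], [[-0.3, -5.1, -8.3], 0], [[-0.3, -5.8, -9.8], 0], [[-0.3, -6.5, -11.3], 0]]
[ 496.3 -155.4  194.5] 427.5
```

The fit already gives 5.41 N of friction, which matches the 5.4 N stated, and a pull of about 4 N (0.20 N m). I'll complete the turn.

Call:
{"op": "drive_tool", "data": {"moves": [[[-0.1, -0.6, 1.7], 0], [[-0.1, -1.3, 3.2], 0], [[-0.2, -2.1, 4.7], 0], [[-0.2, -2.8, 6.1], 0], [[-0.3, -3.7, 7.5], 0], [[-0.3, -4.6, 8.9], 0], [[-0.4, -5.5, 10.2], 0], [[-0.4, -6.5, 11.5], 0]]}}

```text
time: 14.92
tool_pos: [502.0, -68.9, 204.8]
tcp_rot: [179.9, 0.0, 176.3]
ft_force: [8.4, 1.1, -1.7]
finger_gap: 20.2
```

Call:
{"op": "drive_tool", "data": {"moves": [[[-0.1, -1.0, 1.3], 0], [[-0.2, -2.0, 2.6], 0], [[-0.2, -3.1, 3.8], 0], [[-0.3, -4.3, 5.0], 0], [[-0.4, -5.5, 6.1], 0], [[-0.4, -6.7, 7.2], 0], [[-0.5, -7.9, 8.3], 0], [[-0.6, -9.2, 9.3], 0]]}}

```text
time: 15.58
tool_pos: [501.4, -77.9, 214.4]
tcp_rot: [179.9, 0.0, 176.3]
ft_force: [7.6, 2.2, -0.3]
finger_gap: 20.0
```

Call:
{"op": "drive_tool", "data": {"moves": [[[-0.1, -1.3, 0.9], 0], [[-0.2, -2.6, 1.9], 0], [[-0.2, -4.0, 2.8], 0], [[-0.3, -5.4, 3.6], 0], [[-0.4, -6.8, 4.4], 0], [[-0.5, -8.3, 5.1], 0], [[-0.6, -9.8, 5.8], 0], [[-0.7, -11.3, 6.5], 0]]}}

```text
time: 16.25
tool_pos: [500.7, -89.2, 221.2]
tcp_rot: [179.9, 0.0, 176.3]
ft_force: [6.2, 3.0, 1.7]
finger_gap: 20.1
```

Call:
{"op": "drive_tool", "data": {"moves": [[[-0.1, -1.5, 0.6], 0], [[-0.1, -3.0, 1.1], 0], [[-0.2, -4.6, 1.6], 0], [[-0.3, -6.2, 2.1], 0], [[-0.4, -7.7, 2.5], 0], [[-0.5, -9.3, 2.8], 0], [[-0.6, -10.9, 3.1], 0], [[-0.7, -12.6, 3.4], 0]]}}

```text
time: 16.92
tool_pos: [499.9, -102.7, 225.0]
tcp_rot: [180.0, 0.0, 176.3]
ft_force: [5.1, 1.0, 3.3]
finger_gap: 19.7
```

Call:
{"op": "drive_tool", "data": {"moves": [[[-0.1, -1.6, 0.2], 0], [[-0.2, -3.2, 0.3], 0], [[-0.3, -4.8, 0.4], 0], [[-0.4, -6.5, 0.4], 0], [[-0.5, -8.1, 0.4], 0], [[-0.6, -9.7, 0.3], 0], [[-0.7, -11.4, 0.2], 0], [[-0.8, -13.0, 0], 0]]}}

```text
time: 17.58
tool_pos: [499.0, -116.1, 225.0]
tcp_rot: [-180.0, 0.0, 176.3]
ft_force: [5.6, 0.5, 3.0]
finger_gap: 20.3
```

Call:
{"op": "drive_tool", "data": {"moves": [[[-0.1, -1.6, -0.3], 0], [[-0.2, -3.2, -0.6], 0], [[-0.3, -4.8, -0.9], 0], [[-0.4, -6.4, -1.3], 0], [[-0.5, -8.0, -1.8], 0], [[-0.6, -9.5, -2.3], 0], [[-0.6, -11.1, -2.8], 0], [[-0.7, -12.6, -3.4], 0]]}}

```text
time: 18.25
tool_pos: [498.3, -128.7, 221.5]
tcp_rot: [-180.0, 0.0, 176.3]
ft_force: [4.7, -0.1, 2.6]
finger_gap: 20.1
```

Call:
{"op": "drive_tool", "data": {"moves": [[[-0.1, -1.5, -0.7], 0], [[-0.2, -2.9, -1.4], 0], [[-0.3, -4.4, -2.1], 0], [[-0.4, -5.8, -2.9], 0], [[-0.5, -7.2, -3.7], 0], [[-0.5, -8.6, -4.6], 0], [[-0.6, -9.9, -5.6], 0], [[-0.7, -11.3, -6.5], 0]]}}

```text
time: 18.92
tool_pos: [497.6, -139.9, 214.9]
tcp_rot: [-180.0, 0.0, 176.3]
ft_force: [6.1, 0.3, 2.4]
finger_gap: 20.0
```

Call:
{"op": "drive_tool", "data": {"moves": [[[-0.1, -1.2, -1.0], 0], [[-0.2, -2.5, -2.1], 0], [[-0.2, -3.7, -3.2], 0], [[-0.3, -4.9, -4.3], 0], [[-0.4, -6.0, -5.5], 0], [[-0.4, -7.1, -6.7], 0], [[-0.5, -8.2, -8.0], 0], [[-0.6, -9.2, -9.3], 0]]}}

```text
time: 19.58
tool_pos: [497.0, -149.1, 205.6]
tcp_rot: [-180.0, 0.0, 176.3]
ft_force: [5.3, 0.1, 2.7]
finger_gap: 19.9
```

Call:
{"op": "drive_tool", "data": {"moves": [[[0, -0.9, -1.3], 0], [[-0.1, -1.9, -2.6], 0], [[-0.1, -2.8, -4.0], 0], [[-0.2, -3.6, -5.4], 0], [[-0.2, -4.4, -6.8], 0], [[-0.3, -5.1, -8.3], 0], [[-0.3, -5.8, -9.8], 0], [[-0.3, -6.5, -11.3], 0]]}}

```text
time: 20.25
tool_pos: [496.6, -155.5, 194.3]
tcp_rot: [180.0, -0.0, 176.3]
ft_force: [4.5, 0.7, 4.0]
finger_gap: 20.3
```

```bash
cat >> data.txt <<'E'
14.92 502.0 -68.9 204.8 8.4 1.1 -1.7
15.58 501.4 -77.9 214.4 7.6 2.2 -0.3
16.25 500.7 -89.2 221.2 6.2 3.0 1.7
16.92 499.9 -102.7 225.0 5.1 1.0 3.3
17.58 499.0 -116.1 225.0 5.6 0.5 3.0
18.25 498.3 -128.7 221.5 4.7 -0.1 2.6
18.92 497.6 -139.9 214.9 6.1 0.3 2.4
19.58 497.0 -149.1 205.6 5.3 0.1 2.7
20.25 496.6 -155.5 194.3 4.5 0.7 4.0
E
python3 - <<'E'
from c import *
D=np.loadtxt('data.txt')
C,q,rr,ft,fr=ana(D); print(C.round(2),fitc(D,free=1)[0].round(2),fitc(D,free=1)[2]);print(q.round(1),rr.round(2));print(ft.round(1));print(fr.round(1))
A=np.c_[np.ones(len(q)),np.sin(np.radians(q)),np.cos(np.radians(q))]
def go(m):
    s,rs,_,_=np.linalg.lstsq(A[m],ft[m],rcond=None)
    # cov
    e=A[m]@s-ft[m]; cov=np.linalg.inv(A[m].T@A[m])*e.var()
    a=np.hypot(s[1],s[2]); print(s,a*.05,'phase',np.degrees(np.arctan2(s[1],s[2])),'+-',np.degrees(np.sqrt(cov[1,1])/a),e.std())
go(np.ones(len(q),bool)); go(np.abs(fr)<5)
E
```

```text
[ 498.62 -109.26  175.42] [ 498.62 -109.26  175.42] [ 0.34022366  1.92202416 50.02262776]
[  69.5   84.6   99.5  114.2  128.7  142.8  156.1  170.8 -174.3 -159.2
 -144.2 -129.1 -114.1  -99.1  -84.2  -69.3  -54.   -38.9  -23.8   -7.6
    7.8   22.9   37.8   52.9   67.8] [49.93 50.   50.06 50.07 50.14 50.22 49.9  49.97 49.97 49.98 49.99 49.98
 50.06 50.04 50.06 50.03 50.03 50.1  50.02 50.02 50.04 50.   49.98 50.
 49.98]
[ -3.8  -4.1  -6.4  -6.4  -7.5  -9.2  -8.4  -8.6  -9.1 -10.3  -9.   -8.3
  -6.8  -6.   -5.6  -4.5  -2.3  -2.2  -2.4  -0.9  -1.2  -1.2  -2.   -2.4
  -4.1]
[  4.    1.   -2.9  -6.6 -10.6 -14.7  -3.1  -2.8  -0.4  -0.5  -1.6  -1.2
  -2.3  -0.8  -1.6  -0.9   0.3   1.4   2.9   3.4   2.9   2.3   1.5   1.3
   0.6]
[-5.3236414   0.26364565  4.11711593] 0.2062774381160229 phase 3.664017697924862 +- 1.8806431237339898 0.48475285706694476
[-5.30893219  0.27194842  4.08114977] 0.20451002044163774 phase 3.8122825616193636 +- 2.0706197453532496 0.483987794819976
```

The full turn is done (52.5° to 427.8°). The fit gives 5.3 N friction and 0.205 N m pull, with the heavy side down at q = 93.7° ± 2°. There's plenty of time, so I'll go back and forth through that angle. Comparing both directions cancels the friction.

```bash
python3 - <<'E'
from c import *
Cn=np.array([499.0,-109.26,175.42]); cmd=np.array([496.5,-155.4,194.5]); 
L=[67.5,82.5,97.5,112.5,127.5,112.5,97.5,82.5,67.5,52.5]
for a,b in zip(L,L[1:]):
    s=rows(cmd,Cn,a,b); print(s); cmd=cmd+np.array(json.loads(s)[-1][0])
print(cmd)
E
```

```text
[[[-0.3, -0.6, -1.5], 0], [[-0.3, -1.1, -3.0], 0], [[-0.3, -1.6, -4.6], 0], [[-0.4, -2.1, -6.1], 0], [[-0.4, -2.5, -7.7], 0], [[-0.4, -2.8, -9.3], 0], [[-0.4, -3.1, -10.9], 0], [[-0.4, -3.3, -12.6], 0]]
[[[-0.1, -0.2, -1.6], 0], [[-0.1, -0.4, -3.2], 0], [[-0.1, -0.4, -4.8], 0], [[-0.1, -0.5, -6.5], 0], [[-0.1, -0.4, -8.1], 0], [[-0.1, -0.4, -9.8], 0], [[-0.1, -0.2, -11.4], 0], [[-0.0, -0.0, -13.0], 0]]
[[[-0.0, 0.2, -1.6], 0], [[-0.0, 0.5, -3.2], 0], [[0.0, 0.8, -4.8], 0], [[0.0, 1.2, -6.4], 0], [[0.1, 1.7, -8.0], 0], [[0.1, 2.2, -9.6], 0], [[0.1, 2.7, -11.1], 0], [[0.2, 3.3, -12.6], 0]]
[[[-0.0, 0.7, -1.5], 0], [[0.0, 1.4, -3.0], 0], [[0.1, 2.1, -4.4], 0], [[0.1, 2.9, -5.9], 0], [[0.2, 3.8, -7.3], 0], [[0.2, 4.6, -8.7], 0], [[0.3, 5.6, -10.0], 0], [[0.3, 6.5, -11.3], 0]]
[[[-0.0, -0.9, 1.3], 0], [[-0.1, -1.9, 2.6], 0], [[-0.1, -2.7, 4.0], 0], [[-0.2, -3.6, 5.4], 0], [[-0.2, -4.4, 6.9], 0], [[-0.3, -5.1, 8.3], 0], [[-0.3, -5.8, 9.8], 0], [[-0.3, -6.5, 11.3], 0]]
[[[-0.1, -0.6, 1.5], 0], [[-0.1, -1.1, 3.0], 0], [[-0.1, -1.6, 4.6], 0], [[-0.2, -2.1, 6.2], 0], [[-0.2, -2.5, 7.8], 0], [[-0.2, -2.8, 9.4], 0], [[-0.2, -3.1, 11.0], 0], [[-0.2, -3.3, 12.6], 0]]
[[[-0.1, -0.2, 1.6], 0], [[-0.1, -0.4, 3.2], 0], [[-0.1, -0.4, 4.9], 0], [[-0.1, -0.5, 6.5], 0], [[-0.1, -0.4, 8.2], 0], [[-0.1, -0.4, 9.8], 0], [[-0.1, -0.2, 11.4], 0], [[-0.0, -0.0, 13.0], 0]]
[[[-0.0, 0.2, 1.7], 0], [[-0.0, 0.5, 3.3], 0], [[0.0, 0.8, 4.9], 0], [[0.0, 1.2, 6.5], 0], [[0.1, 1.7, 8.0], 0], [[0.1, 2.2, 9.6], 0], [[0.1, 2.7, 11.1], 0], [[0.2, 3.3, 12.7], 0]]
[[[-0.0, 0.7, 1.5], 0], [[0.0, 1.4, 2.9], 0], [[0.1, 2.1, 4.4], 0], [[0.1, 2.9, 5.8], 0], [[0.2, 3.8, 7.2], 0], [[0.2, 4.6, 8.6], 0], [[0.3, 5.6, 9.9], 0], [[0.3, 6.5, 11.3], 0]]
[ 496.6 -148.9  205.9]
```

Call:
{"op": "drive_tool", "data": {"moves": [[[-0.1, -0.6, -1.5], 0], [[-0.1, -1.1, -3.0], 0], [[-0.1, -1.6, -4.6], 0], [[-0.1, -2.1, -6.1], 0], [[-0.1, -2.5, -7.7], 0], [[-0.1, -2.8, -9.3], 0], [[-0.1, -3.1, -10.9], 0], [[-0.1, -3.3, -12.6], 0]]}}

```text
time: 20.92
tool_pos: [496.4, -158.8, 181.7]
tcp_rot: [-180.0, -0.0, 176.3]
ft_force: [3.3, 0.2, 4.2]
finger_gap: 20.2
```

Call:
{"op": "drive_tool", "data": {"moves": [[[0, -0.2, -1.6], 0], [[0, -0.4, -3.2], 0], [[0, -0.4, -4.8], 0], [[0, -0.5, -6.5], 0], [[0, -0.4, -8.1], 0], [[0, -0.4, -9.8], 0], [[0, -0.2, -11.4], 0], [[0, 0, -13.0], 0]]}}

```text
time: 21.58
tool_pos: [496.4, -158.8, 168.8]
tcp_rot: [-180.0, -0.0, 176.3]
ft_force: [2.4, -0.2, 5.3]
finger_gap: 20.4
```

Call:
{"op": "drive_tool", "data": {"moves": [[[0, 0.2, -1.6], 0], [[0, 0.5, -3.2], 0], [[0, 0.8, -4.8], 0], [[0, 1.2, -6.4], 0], [[0.1, 1.7, -8.0], 0], [[0.1, 2.2, -9.6], 0], [[0.1, 2.7, -11.1], 0], [[0.2, 3.3, -12.6], 0]]}}

```text
time: 22.25
tool_pos: [496.6, -155.5, 156.4]
tcp_rot: [-180.0, -0.0, 176.3]
ft_force: [0.6, 0.6, 7.6]
finger_gap: 19.9
```

Call:
{"op": "drive_tool", "data": {"moves": [[[0, 0.7, -1.5], 0], [[0, 1.4, -3.0], 0], [[0.1, 2.1, -4.4], 0], [[0.1, 2.9, -5.9], 0], [[0.2, 3.8, -7.3], 0], [[0.2, 4.6, -8.7], 0], [[0.3, 5.6, -10.0], 0], [[0.3, 6.5, -11.3], 0]]}}

```text
time: 22.92
tool_pos: [497.0, -149.2, 145.4]
tcp_rot: [-180.0, 0.0, 176.3]
ft_force: [0.5, -1.5, 9.3]
finger_gap: 20.0
```

Call:
{"op": "drive_tool", "data": {"moves": [[[0, -0.9, 1.3], 0], [[-0.1, -1.9, 2.6], 0], [[-0.1, -2.7, 4.0], 0], [[-0.2, -3.6, 5.4], 0], [[-0.2, -4.4, 6.9], 0], [[-0.3, -5.1, 8.3], 0], [[-0.3, -5.8, 9.8], 0], [[-0.3, -6.5, 11.3], 0]]}}

```text
time: 23.58
tool_pos: [496.6, -154.9, 155.1]
tcp_rot: [179.9, -0.0, 176.3]
ft_force: [7.1, 1.2, -3.2]
finger_gap: 20.0
```

Call:
{"op": "drive_tool", "data": {"moves": [[[-0.1, -0.6, 1.5], 0], [[-0.1, -1.1, 3.0], 0], [[-0.1, -1.6, 4.6], 0], [[-0.2, -2.1, 6.2], 0], [[-0.2, -2.5, 7.8], 0], [[-0.2, -2.8, 9.4], 0], [[-0.2, -3.1, 11.0], 0], [[-0.2, -3.3, 12.6], 0]]}}

```text
time: 24.25
tool_pos: [496.4, -158.5, 167.6]
tcp_rot: [180.0, -0.0, 176.3]
ft_force: [7.7, -1.5, -5.9]
finger_gap: 19.9
```

Call:
{"op": "drive_tool", "data": {"moves": [[[0, -0.2, 1.6], 0], [[0, -0.4, 3.2], 0], [[0, -0.4, 4.9], 0], [[0, -0.5, 6.5], 0], [[0, -0.4, 8.2], 0], [[0, -0.4, 9.8], 0], [[0, -0.2, 11.4], 0], [[0, 0, 13.0], 0]]}}

```text
time: 24.92
tool_pos: [496.3, -158.9, 180.5]
tcp_rot: [-180.0, -0.0, 176.3]
ft_force: [8.9, -3.8, -6.7]
finger_gap: 20.4
```

Call:
{"op": "drive_tool", "data": {"moves": [[[0, 0.2, 1.7], 0], [[0, 0.5, 3.3], 0], [[0, 0.8, 4.9], 0], [[0, 1.2, 6.5], 0], [[0.1, 1.7, 8.0], 0], [[0.1, 2.2, 9.6], 0], [[0.1, 2.7, 11.1], 0], [[0.2, 3.3, 12.7], 0]]}}

```text
time: 25.58
tool_pos: [496.5, -155.9, 193.1]
tcp_rot: [-180.0, -0.0, 176.3]
ft_force: [8.3, -5.4, -5.9]
finger_gap: 20.0
```

Call:
{"op": "drive_tool", "data": {"moves": [[[0, 0.7, 1.5], 0], [[0, 1.4, 2.9], 0], [[0.1, 2.1, 4.4], 0], [[0.1, 2.9, 5.8], 0], [[0.2, 3.8, 7.2], 0], [[0.2, 4.6, 8.6], 0], [[0.3, 5.6, 9.9], 0], [[0.3, 6.5, 11.3], 0]]}}

```text
time: 26.25
tool_pos: [496.9, -149.9, 204.6]
tcp_rot: [-179.9, -0.0, 176.3]
ft_force: [8.4, -5.5, -5.4]
finger_gap: 19.9
```

```bash
cat >> data.txt <<'E'
20.92 496.4 -158.8 181.7 3.3 0.2 4.2
21.58 496.4 -158.8 168.8 2.4 -0.2 5.3
22.25 496.6 -155.5 156.4 0.6 0.6 7.6
22.92 497.0 -149.2 145.4 0.5 -1.5 9.3
23.58 496.6 -154.9 155.1 7.1 1.2 -3.2
24.25 496.4 -158.5 167.6 7.7 -1.5 -5.9
24.92 496.3 -158.9 180.5 8.9 -3.8 -6.7
25.58 496.5 -155.9 193.1 8.3 -5.4 -5.9
26.25 496.9 -149.9 204.6 8.4 -5.5 -5.4
E
python3 - <<'E'
from c import *
D=np.loadtxt('data.txt')
C,q,rr,ft,fr=ana(D); print(C.round(2));print(q[-9:].round(1));print(ft[-9:].round(1))
dr=np.ones(len(q)); dr[-5:]=-1
A=np.c_[dr,np.sin(np.radians(q)),np.cos(np.radians(q))]
def go(m,A=A):
    s=np.linalg.lstsq(A[m],ft[m],rcond=None)[0]
    e=A[m]@s-ft[m]; cov=np.linalg.inv(A[m].T@A[m])*e.var()
    a=np.hypot(s[1],s[2]); print(s,a*.05,'phase',np.degrees(np.arctan2(s[1],s[2])),'+-',np.degrees(np.sqrt(cov[1,1])/a),e.std(),e[-9:].round(1))
go(np.ones(len(q),bool)); go(np.abs(fr)<5); m=np.arange(len(q))>16; go(m)
m=np.arange(len(q))>5; go(m)
E
```

```text
[ 498.62 -109.25  175.42]
[ 82.8  97.6 112.3 126.9 114.   99.   84.2  69.3  54.3]
[-4.2 -5.3 -6.8 -8.3  3.6  5.7  7.   7.3  7.3]
[-5.35824199  0.31531735  4.13757458] 0.20747860383432482 phase 4.3579878962013545 +- 1.5268154010952233 0.5025239096784817 [-0.3 -0.3  0.1  0.7  0.4 -0.6 -0.9 -0.1  0.7]
[-5.35031526  0.31824424  4.10923176] 0.2060768367546756 phase 4.428498650392632 +- 1.6264438580531881 0.5044023037433571 [-0.3 -0.3  0.2  0.8  0.4 -0.6 -0.9 -0.1  0.7]
[-5.45902686  0.36514796  4.23723878] 0.21264715809299073 phase 4.925348275266059 +- 1.9342237240489961 0.4623722623426986 [-0.3 -0.4  0.1  0.6  0.5 -0.5 -0.7  0.   0.9]
[-5.33037474  0.34878135  4.10012112] 0.20574645600059688 phase 4.862223530258725 +- 1.8042471164304026 0.501968761421561 [-0.3 -0.3  0.2  0.8  0.4 -0.6 -0.9 -0.1  0.7]
```

The both-ways fit puts heavy-side-down at q ≈ 94.4° ± 1.5°. I'm going there now.

```bash
python3 - <<'E'
from c import *
Cn=np.array([499.2,-109.25,175.42]); cmd=np.array([496.9,-148.9,205.9]); 
L=[52.5,67.5,82.5,94.5]
for a,b in zip(L,L[1:]):
    s=rows(cmd,Cn,a,b); print(s); cmd=cmd+np.array(json.loads(s)[-1][0])
print(cmd)
E
```

```text
[[[-0.1, -0.9, -1.4], 0], [[-0.2, -1.9, -2.7], 0], [[-0.2, -2.7, -4.1], 0], [[-0.3, -3.6, -5.5], 0], [[-0.3, -4.4, -6.9], 0], [[-0.4, -5.1, -8.4], 0], [[-0.4, -5.8, -9.8], 0], [[-0.4, -6.5, -11.3], 0]]
[[[-0.1, -0.6, -1.6], 0], [[-0.1, -1.1, -3.1], 0], [[-0.1, -1.6, -4.7], 0], [[-0.2, -2.1, -6.2], 0], [[-0.2, -2.5, -7.8], 0], [[-0.2, -2.8, -9.4], 0], [[-0.2, -3.1, -11.0], 0], [[-0.2, -3.3, -12.7], 0]]
[[[-0.0, -0.2, -1.3], 0], [[-0.1, -0.3, -2.6], 0], [[-0.1, -0.4, -3.9], 0], [[-0.1, -0.4, -5.2], 0], [[-0.1, -0.5, -6.5], 0], [[-0.1, -0.4, -7.8], 0], [[-0.1, -0.4, -9.1], 0], [[-0.1, -0.3, -10.4], 0]]
[ 496.2 -159.   171.5]
```

Call:
{"op": "drive_tool", "data": {"moves": [[[-0.1, -0.9, -1.4], 0], [[-0.2, -1.9, -2.7], 0], [[-0.2, -2.7, -4.1], 0], [[-0.3, -3.6, -5.5], 0], [[-0.3, -4.4, -6.9], 0], [[-0.4, -5.1, -8.4], 0], [[-0.4, -5.8, -9.8], 0], [[-0.4, -6.5, -11.3], 0]]}}

```text
time: 26.92
tool_pos: [496.6, -155.4, 194.5]
tcp_rot: [180.0, 0.0, 176.3]
ft_force: [4.1, 0.0, 3.9]
finger_gap: 20.4
```

Call:
{"op": "drive_tool", "data": {"moves": [[[-0.1, -0.6, -1.6], 0], [[-0.1, -1.1, -3.1], 0], [[-0.1, -1.6, -4.7], 0], [[-0.2, -2.1, -6.2], 0], [[-0.2, -2.5, -7.8], 0], [[-0.2, -2.8, -9.4], 0], [[-0.2, -3.1, -11.0], 0], [[-0.2, -3.3, -12.7], 0]]}}

```text
time: 27.58
tool_pos: [496.4, -158.8, 181.8]
tcp_rot: [-180.0, 0.0, 176.3]
ft_force: [3.6, -1.0, 4.7]
finger_gap: 20.0
```

Call:
{"op": "drive_tool", "data": {"moves": [[[0, -0.2, -1.3], 0], [[-0.1, -0.3, -2.6], 0], [[-0.1, -0.4, -3.9], 0], [[-0.1, -0.4, -5.2], 0], [[-0.1, -0.5, -6.5], 0], [[-0.1, -0.4, -7.8], 0], [[-0.1, -0.4, -9.1], 0], [[-0.1, -0.3, -10.4], 0]]}}

```text
time: 28.25
tool_pos: [496.4, -159.0, 171.5]
tcp_rot: [-180.0, 0.0, 176.3]
ft_force: [5.1, 0.9, 4.7]
finger_gap: 20.1
```

Call:
{"op": "drive_tool", "data": {"moves": [[[0, 0, 0], 0], [[0, 0, 0], 0], [[0, 0, 0], 0], [[0, 0, 0], 0], [[0, 0, 0], 0], [[0, 0, 0], 0], [[0, 0, 0], 0], [[0, 0, 0], 0]]}}

```text
time: 28.92
tool_pos: [496.4, -159.0, 171.3]
tcp_rot: [180.0, 0.0, 176.3]
ft_force: [5.7, -0.9, 2.6]
finger_gap: 20.2
```

```bash
python3 - <<'E'
from c import *
C=np.array([498.62,-109.25,175.42])
snap('side','s9');snap('wrist','w9');snap('top','t9')
s=r.sense();p=s['tool_pos'];print(s['time'],p,s['ft_force'],s['finger_gap'],abs(s['qd']).max(),np.degrees(np.arctan2(-(p-C)@ay,p[2]-C[2])))
S,T=[pickle.load(open(f'pics/{n}.pkl','rb')) for n in('s9','t9')]
ms=redmask(S,(290,150,360,230));mt=redmask(T,(290,200,340,275));print(ends(ms)[:4],ends(mt)[:4])
E
```

```text
29.0667 [ 496.3852098  -158.98257735  171.27846335] [ 6.02445174 -0.15496231  3.2425921 ] 20.025351192102494 0.09345197217154083 94.7561031632106
(array([335.50847458, 200.08474576]), array([319.84233018, 191.46847183]), array([340.26464915, 202.70060976]), 59) (array([311.76923077, 252.15384615]), array([309.84615385, 251.76923077]), array([314.07692308, 252.61538462]), 13)
```

View pics/s9.png

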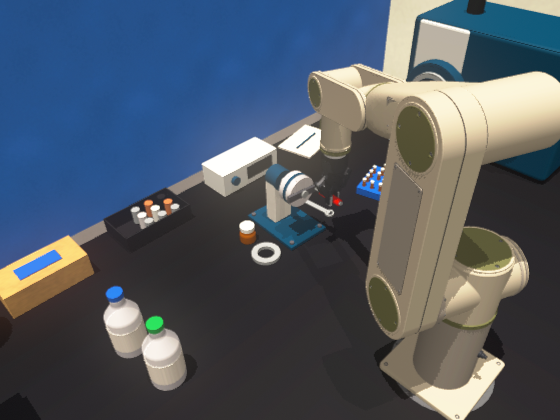

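View pics/w9.png

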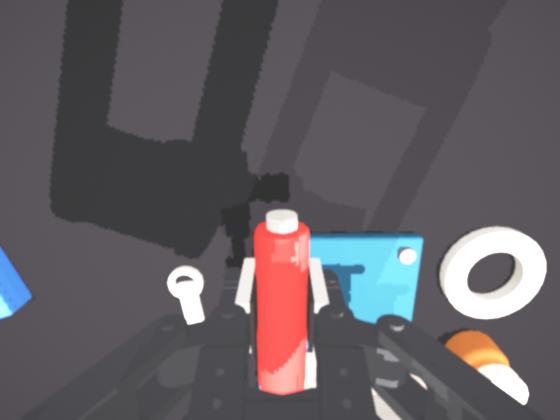

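The wrist view shows the handle still pinched at columns 255–308, exactly as at the start. In the side view the bench items are where they were. The rotor reads q = 94.8° against a target of 94.4°, at rest, with about 3 N of residual force at the handle, which is below the 5.4 N bearing friction. Handing in.

```bash
python3 - <<'E'
from bench import r
print(r.hand_in())
E
```

```text
the job is handed in; nothing more can be done
None
```

I turned the rotor right round and left its heavy side straight down, with the handle still held. I handed in at about 29 s; no verdict was reported.

- **Turning:** I pinched the red handle from above and turned it slowly through 375° (52.5° to about 428°). I then went a further 59° and back to feel the pull in both directions.
- **Where it pulls:** The fit gave 5.36 N of friction at the handle, against the 5.4 N stated, and a slug pull of 0.207 N m, inside the stated range. The heavy side is down at q ≈ 94.4° (plus whole turns), ± about 1.5° by the fit.
- **Last checks:** The rotor reads 94.8° from the tool position, and the joints were still. The wrist view shows the handle firmly gripped. The force left at the handle was about 3 N vertically, below the bearing friction, plus 6 N along the axle. The bench items visible in the side view had not moved.
- **Disagreements:** The circle centre measured while turning was about 2 mm higher than my estimate from the cameras, so I corrected it partway round. Until then the sideways load on the handle reached about 15 N. Leaving those readings out did not noticeably change the result. A small offset in the force sensor would shift the angle by a few degrees; readings before the grasp showed an offset near zero. I did not check the final angle separately by camera, because the gripper hid most of the handle.

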